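# Square up a toy wing for pressing

## Robot

A 7-joint arm with a two-finger parallel gripper is mounted at the origin on the work surface. World frame = base frame: x ahead of the robot, y to its left, z up, the work surface at z = 0. Lengths are in m, angles in rad, forces in N, time in s.
With the tool pointing down it reaches from about 0.425 to 0.875 m from the base axis. Payload 4.7 kg.
Tool frame: the origin (TCP) lies between the finger pads; the fingertips stand 11 mm ahead of it and the grasp point (between the pads) lies 8 mm behind it; z points along the fingers, y is the line along which they close (so a half turn about z gives the same grasp; the last joint's range is limited). The gripper opens to 87 mm and grips with 3 to 60 N. Pads are 19 mm wide; open, the fingers measure 117 mm over their backs; the gripper's body (75 mm by 190 mm) begins 51 mm behind the grasp point.
Start: joints at [1.154, 0.321, -0.07, 1.45, 0.023, 1.371, -0.057], TCP at [0.271, -0.591, 0.234] pointing down, gripper open.
Joint ranges: [-2.86, 2.86], [-0.3, 2.09], [-1.38, 1.24], [0.06, 2.45], [-1.56, 4.7], [0.09, 2.05], [-2.69, 2.69]. Speed limits (rad/s): [2.57, 2.57, 3.14, 3.14, 3.14, 3.14, 3.14].

## Interface

Orientations are given as a rotation vector (axis times angle).
In Python, from bench import ctrl gives the robot as it stands. The module is installed in compiled form; this text tells all that it offers.
- The arm moves only by the shell command python3 -m inch 'ROWS' [FORCE]. ROWS is JSON, a list of rows, each an object with "slide": the shift along the tool's x, y, z scaled (see below), a list of three; "angular": the turn, a rotation vector about the tool's x, y, z scaled (see below), a list of three; "claw": the opening, from -1 (shut) to 1 (fully open). In form: [{"slide": [tx, ty, tz], "angular": [rx, ry, rz], "claw": claw}, ...]. A call has 1 to 10 rows; each row is the pose to reach, as a shift and turn from the pose commanded when the call began, along the tool's axes at that moment; what a row does not reach only later rows make up. The controller multiplies each number of a shift by 0.25 m and each number of a turn by 30 degrees. A row lasts 1/10 s, in which the tool goes at most 50 mm and 8.59 degrees, less where a joint would pass 70% of its speed; a pose out of reach is approached as far as the arm can. A call with a number of a shift or a turn outside -1 to 1 is refused whole. A call with a gripper value outside its range is refused whole. The fingers move at their own pace and stop on an object; FORCE is the grip in N (left out, the last holds). Time passes only in rows, so rows that repeat a pose let the fingers close. It gives the time, the measured TCP pose, the force, the opening and the grip force at its end, in the units of the state.
- ctrl.get_state(): the state, without advancing time (a new reading comes with each control period).
- ctrl.get_image(name): name is "scene" or "top"; returns a dict with "color" (400x640x3 uint8, red, green, blue), "depth" (400x640 float32, m along the optical axis (not along the pixel's ray), 0 where there is no reading), "camera_matrix" (3x3 intrinsics, pixels), "extrinsics" (4x4, takes a point from camera to world coordinates). Camera axes: x right, y up, looking along -z (the intrinsics and any distortion apply to the point x, -y, -z); pixel columns grow to the right and rows downward; lengths in m; the calibration is good to about 2 mm. A picture is of the moment at which its call begins.
- ctrl.close_job(): hands the job in; it is judged then, once.
Trained networks look in the newest picture that a camera, given by its name, has taken for a name from the list of things; names that differ only in an ending like _2 or _b are one class to them, and where a whole thing is asked for, a point or a joint stands for the part that bears it (a point fixed in the world has none). Each returns a list of dicts, best first, with "confidence" (0 to 1); they miss things now and then, are a little off and sometimes report something else, mostly with a low value. They report only what shows in the picture. A call takes as long as a camera call.
- ctrl.find_in(query, camera): "bbox" ([centre column, centre row, width, height] in pixels, round what is visible of it).
- ctrl.outline_of(query, camera): "mask" (400x640 bool, what is visible of it) and "bbox" ([centre column, centre row, width, height] in pixels, round what is visible of it).
The state is a dict: "time": time; "joint_positions": joint angles; "qd": joint speeds; "joint_torque": joint torques, N m; "position": TCP position; "tool_rot": TCP orientation; "ft_force": force on the tool from outside, world axes, zero at the start; "torque": the same for the moment, N m; "grip_width": opening from 0.0 (shut) to 1.0 (fully open); "grip_force": force on a finger pad.
Only numpy, scipy, OpenCV 4.12 (cv2) and the standard library are available. Lean on these libraries where they do the work, as an engineer would, in place of code of your own. Each camera call takes 0.05 s, during which the arm holds its last target. There are 200 camera calls.

## Task

Make up the pressing pile for the toy airplane's wing on the bare metal plate that already lies askew in the jig: the pale blue wing panel on the plate (roundels up), then the dark wooden board on top. With the flap still open, square the pile gently into the corner so that all three pieces lie flush with one another and up against both the back fence and the end stop, and let go of it; then lower the flap until it is fully closed. The wing bruises easily, so press nothing hard into the jig, and leave the other things on the bench where they are.

Things in the scene. Friction and masses are not known exactly. Their poses are not given: they have to be found in the camera images.
- jig: Fixed jig: green base 12 mm thick, x -85 to 80, y -115 to 100 mm. Two 18 mm thick steel walls, tops 44 mm above the bench: back fence (inner face x = 55, spanning y -80 to 98), end stop (inner face y = 80, spanning x -45 to 55). The -x and -y sides are open. Origin on the bench; x towards the back fence, y towards the end stop.
- walls: The two steel walls of the jig (back fence and end stop) as one fixed part; same origin and axes as the jig.
- jig_corner (a point): Inner corner where the faces of back fence and end stop meet the base's top (jig frame: 55, 80, 12 mm). Axes as the jig's. The finished pile fills 60 mm from here along -x and 140 mm along -y.
- flap (a joint): Angle of the press flap, an aluminium sheet 120 x 178 x 6 mm hinged behind the back fence: 0 = fully closed, level, its underside 46 mm above the bench and 2 mm over walls and finished pile; 1.57 = upright; more = leaning back. Stiff hinge (0.3 N m): it stays where it is left and must be pushed all the way down. 0.35 kg.
- flap_hinge (a point): Point on the hinge axis, which runs along the jig's y, behind the back fence (jig frame: 75, 0, 46 mm). From here the flap's inner face reaches 120 mm out and spans -80 to 98 mm along y; its 6 mm thickness lies on the outer side (on top when closed).
- flap_bar (a point): Middle of the red round bar (10 mm thick, 60 mm long along the jig's y) of the flap's D-shaped handle, 150 mm from the hinge axis in the plane of the flap, 30 mm off its free edge.
- plate: Bare metal plate, 60 (x) by 140 (y) by 8 (z) mm, 0.2 kg, lying askew on the jig's base at the start. Origin at the centre of its underside.
- wing: Wing panel of the toy: pale blue flat panel, 60 (x) by 140 (y) by 10 (z) mm, with two red and cream roundels on top, 0.08 kg. Origin at the centre of its underside.
- board: Dark wooden pressing board, 60 (x) by 140 (y) by 14 (z) mm, 0.1 kg. Origin at the centre of its underside.
- airplane: Bystander: pale blue tin airplane, 165 mm long (x), 130 mm wide, 75 mm high, four bare struts. Origin under its middle.
- duck: Bystander: yellow celluloid duck, about 95 by 64 by 77 mm high. Origin under its middle.
- brass_vise: Bystander: brass hand vise with wooden handle, lying, 140 mm long (x), 50 mm wide, 26 mm high. Origin under its middle.
- rule_block: Bystander: steel rule block, 100 (x) by 30 (y) by 25 mm high. Origin under its middle.
- rivet_jar: Bystander: amber jar with brass cap, 56 mm across, 70 mm high. Origin under its middle.
- screwdriver: Bystander: red-handled screwdriver, 160 mm long (x), about 30 mm thick, lying.

How it is judged:
By the outcome, as a careful person would: the job done as asked, in the order asked, and still so for the second after the job is handed in, with the robot touching nothing.
It also fails if it takes over 72 s, if anything falls off the work surface, if the arm or the gripper's body presses on something with over 40 N, if the wrist force passes 120 N, or if a joint passes its speed limit or range.

## Working session

There is one attempt and no reset: what is moved stays moved. The work goes in short steps, Python scripts to look and compute and a shell command to move; the robot and the scene stay as the last step left them, time stands still between calls to the robot, and variables do not carry over. Pictures are saved under pics/ and viewed, at most 10 in all, crops included, and the job is handed in when it is done.

```bash
mkdir -p pics; cat > h.py <<'E'
import numpy as np, cv2
from bench import ctrl
from scipy.spatial.transform import Rotation as R
def cloud(im):
    K=np.array(im["camera_matrix"]);d=im["depth"];v,u=np.mgrid[:400,:640]
    p=np.stack([(u-K[0,2])/K[0,0]*d,-(v-K[1,2])/K[1,1]*d,-d],-1)
    E=np.array(im["extrinsics"]);return p@E[:3,:3].T+E[:3,3]
def save(im,n): cv2.imwrite(f"pics/{n}.png",im["color"][...,::-1])
E
python3 - <<'E'
from h import *
s=ctrl.get_state();print({k:np.round(v,3) for k,v in s.items()})
for c in("top","scene"):
    im=ctrl.get_image(c);save(im,c+"0");P=cloud(im)
    print(c,np.round(im["extrinsics"],3).tolist())
    for q in["jig","walls","plate","wing","board","flap","flap_bar","airplane","duck","brass_vise","rule_block","rivet_jar","screwdriver"]:
        for o in ctrl.outline_of(q,c)[:2]:
            m=o["mask"]&(im["depth"]>0)
            if m.sum()<10: continue
            p=P[m];z=np.median(p[:,2]);t=p[abs(p[:,2]-z)<.008]
            r=cv2.minAreaRect((t[:,:2]*1000).astype(np.float32))
            print(q,round(o["confidence"],2),np.round(o["bbox"]),"med",np.round(np.median(p,0),3),"zmax",p[:,2].max().round(3),"rect",np.round(r[0]),np.round(r[1]),round(r[2],1))
E
```

```text
{'time': np.float64(0.0), 'joint_positions': array([ 1.154,  0.322, -0.07 ,  1.452,  0.023,  1.371, -0.057]), 'qd': array([ 0.   , -0.001,  0.001,  0.001, -0.   ,  0.001, -0.001]), 'joint_torque': array([-1.0000e-03, -4.9129e+01, -4.0400e-01, -3.1253e+01, -6.4000e-02,
        4.4000e-02,  0.0000e+00]), 'position': array([ 0.271, -0.59 ,  0.232]), 'tool_rot': array([-3.067e+00, -6.710e-01,  1.000e-03]), 'ft_force': array([ 0.305, -0.469,  0.972]), 'torque': array([-0.05 ,  0.021, -0.034]), 'grip_force': np.float64(0.0), 'grip_width': np.float64(1.0)}
top [[0.001, 0.994, -0.111, 0.393], [-1.0, -0.0, -0.015, -0.011], [-0.015, 0.111, 0.994, 1.398], [0.0, 0.0, 0.0, 1.0]]
jig 0.57 [313. 195.  96.  95.] med [0.574 0.037 0.017] zmax 0.2 rect [527.  17.] [165. 213.] 15.2
walls 0.97 [304. 203.  64.  53.] med [0.574 0.091 0.044] zmax 0.053 rect [539.  38.] [117. 179.] 16.0
walls 0.35 [504. 232.  27.  16.] med [ 0.454 -0.498  0.067] zmax 0.078 rect [ 454. -508.] [48. 47.] 57.7
plate 0.71 [318. 208.  50.  31.] med [0.522 0.014 0.02 ] zmax 0.029 rect [521.  15.] [ 61. 140.] 20.3
wing 0.89 [207. 22
[... 2648 characters left out ...]
0.025 0.023] zmax 0.031 rect [786.  47.] [140.  48.] 77.4
brass_vise 0.37 [213. 207.  43.  27.] med [ 0.432 -0.345  0.013] zmax 0.02 rect [ 425. -344.] [139.  65.] 89.2
rule_block 0.66 [345. 207.  47.  56.] med [0.511 0.105 0.042] zmax 0.191 rect [561.  57.] [ 75. 208.] 47.3
rule_block 0.54 [475. 172.  20.  28.] med [0.528 0.494 0.023] zmax 0.03 rect [522. 500.] [ 34. 105.] 85.2
rivet_jar 0.56 [156. 220.  29.  26.] med [ 0.472 -0.504  0.056] zmax 0.074 rect [ 468. -504.] [25. 45.] 18.7
rivet_jar 0.26 [374. 132.  21.   8.] med [0.273 0.234 0.021] zmax 0.031 rect [268. 235.] [26. 79.] 4.2
screwdriver 0.46 [384. 129.  41.  12.] med [0.271 0.236 0.02 ] zmax 0.031 rect [266. 271.] [ 26. 152.] 4.2
```

```bash
python3 - <<'E'
import cv2
a=cv2.imread("pics/top0.png")[80:320,120:540];b=cv2.imread("pics/scene0.png")[110:310,130:510]
cv2.imwrite("pics/a.png",cv2.resize(a,None,fx=1.9,fy=1.9,interpolation=3))
cv2.imwrite("pics/b.png",cv2.resize(b,None,fx=2.1,fy=2.1,interpolation=3))
E
```

```text
(no output)
```

View pics/a.png

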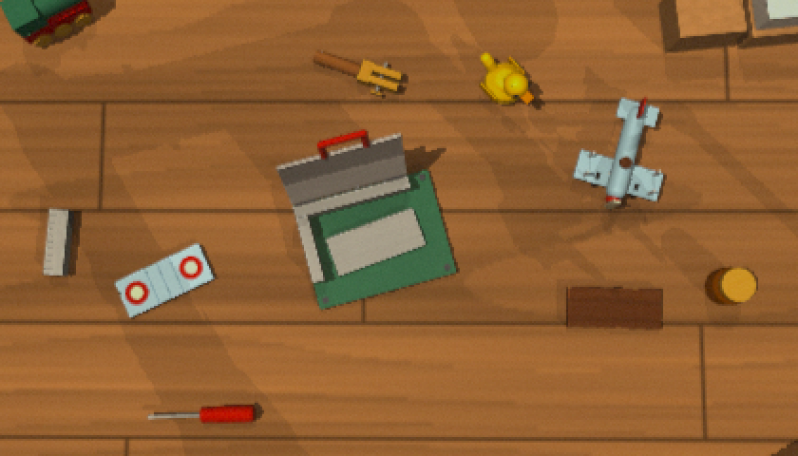

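View pics/b.png

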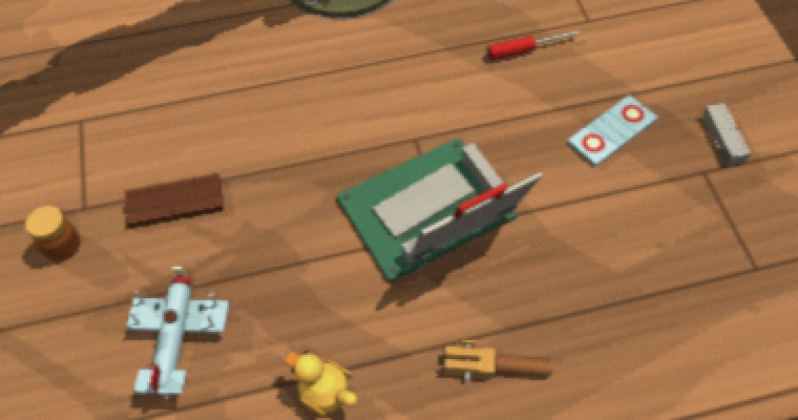

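The top view shows the plate askew on the green base at (375,242), the wing with roundels up at (165,280), the board at (615,307), and the red handle bar of the upright flap at (343,143). This agrees with the networks. Next I'll fit the jig, flap and pieces.

```bash
cat >> h.py <<'E'
def pts(names):
    out=[]
    for c in("top","scene"):
        im=ctrl.get_image(c);P=cloud(im);out.append((c,im,P,{q:(ctrl.outline_of(q,c) or [None])[0] for q in names}))
    return out
# commanded target pose -> rows units; heading psi = world angle (deg) of tool y, tool pointing down (tilt ignored)
def plan(pos,psi,frm=None):
    s=ctrl.get_state();Rm=R.from_rotvec(s["tool_rot"]);p=np.array(s["position"] if frm is None else frm)
    a=np.radians(psi);y=np.array([np.cos(a),np.sin(a),0]);z=np.array([0,0,-1.]);T=R.from_matrix(np.stack([np.cross(y,z),y,z],1))
    print("slide",np.round(Rm.inv().apply(np.array(pos)-p)/.25,3),"ang",np.round(np.degrees((Rm.inv()*T).as_rotvec())/30,3),"from",np.round(p,4),"psi now",np.degrees(np.arctan2(*Rm.as_matrix()[1::-1,1])).round(1))
E
python3 - <<'E'
from h import *
from scipy.optimize import minimize
for c,im,P,o in pts(["jig","walls","wing","board","plate","flap"]):
    m=(im["depth"]>0)
    box=m&(abs(P[...,0]-.53)<.16)&(abs(P[...,1]-.02)<.16)
    hsv=cv2.cvtColor(im["color"],cv2.COLOR_RGB2HSV)
    g=box&(hsv[...,0]>55)&(hsv[...,0]<90)&(hsv[...,1]>90)&(P[...,2]<.02)
    r=cv2.minAreaRect((P[g][:,:2]*1000).astype(np.float32));print(c,"green",np.round(r,1) if 0 else r, "z",np.median(P[g][:,2]))
    w=box&(abs(P[...,2]-.044)<.004);t=P[w][:,:2]*1000
    r=cv2.minAreaRect(t.astype(np.float32));print(" walltop",r)
    for q in("wing","board","plate"):
        mm=o[q]["mask"]&m;p=P[mm];z=np.median(p[:,2]);p=p[abs(p[:,2]-z)<.004]
        d=p[:,:2]-p[:,:2].mean(0);u,s,v=np.linalg.svd(d,full_matrices=False);r=cv2.minAreaRect((p[:,:2]*1000).astype(np.float32))
        print(" ",q,o[q]["confidence"],"mean",np.round(p.mean(0)*1000,1),"long axis deg",np.degrees(np.arctan2(v[0,1],v[0,0])).round(1)%180,r)
    f=box&(P[...,2]>.06)&(P[...,2]<.16);p=P[f]
    a=np.radians(15.3);q=p-np.array([.528,.025,0]);jx=q[:,0]*np.cos(a)+q[:,1]*np.sin(a)
    k=np.polyfit(p[:,2],jx,1);print("  flap jx at z46:",k[0]*.046+k[1],"slope",k[0],len(p))
    f=box&(P[...,2]>.175);p=P[f];print("  bar",p.mean(0),p.max(0),len(p))
E
```

```text
top green ((527.177734375, 18.114341735839844), (161.56973266601562, 212.8319549560547), 15.605918884277344) z 0.012172656107033442
 walltop ((541.3423461914062, 39.02728271484375), (123.52327728271484, 177.59991455078125), 15.097779273986816)
  wing 0.74 mean [463.7 337.8  10.4] long axis deg 115.2 ((464.1278991699219, 337.6938781738281), (60.525169372558594, 140.19931030273438), 25.429473876953125)
  board 0.94 mean [ 422.9 -343.3   14. ] long axis deg 88.9 ((422.81048583984375, -343.0848083496094), (138.18157958984375, 59.750633239746094), 88.38492584228516)
  plate 0.82 mean [522.1  13.4  20.2] long axis deg 109.9 ((522.59228515625, 15.302040100097656), (60.335975646972656, 137.60372924804688), 18.681167602539062)
  flap jx at z46: 0.07435510315270048 slope 0.3129872295823624 1207
  bar [0.64281785 0.0574943  0.19107267] [0.65545488 0.09068409 0.19896561] 126
scene green ((533.169189453125, 16.87128448486328), (162.14376831054688, 209.12814331054688), 15.001665115356445) z 0.01123356689525079
 walltop ((546.7122802734375, 39.34063720703125), (128.0618438720703, 178.53964233398438), 15.439240455627441)
  wing 0.59 mean [468.7 334.4   9.4] long axis deg 115.0 ((466.662841796875, 337.0935974121094), (60.91603088378906, 144.3421630859375), 24.807453155517578)
  board 0.94 mean [ 427.5 -344.4   12.8] long axis deg 88.0 ((426.3929138183594, -343.7152099609375), (140.93698120117188, 64.07933044433594), 88.61400604248047)
  plate 0.87 mean [526.2  13.8  19.1] long axis deg 109.9 ((524.8256225585938, 15.563529968261719), (62.195518493652344, 140.65846252441406), 19.39674186706543)
  flap jx at z46: 0.08346459520976081 slope 0.2893833139997676 447
  bar [0.64860191 0.05563153 0.19078367] [0.66034462 0.08959157 0.19712244] 109
```

```bash
python3 - <<'E'
from h import *
plan([.47,-.37,.27],-36)
E
```

```text
slide [ 1.09  -0.47  -0.146] ang [ 0.     0.    -0.977] from [ 0.2715 -0.5907  0.2336] psi now -65.3
```

```bash
python3 -m inch '[{"slide":[0.98,-0.42,-0.16],"angular":[0,0,-0.98],"claw":1},{"slide":[0.98,-0.42,-0.16],"angular":[0,0,-0.98],"claw":1},{"slide":[0.98,-0.42,-0.16],"angular":[0,0,-0.98],"claw":1},{"slide":[0.98,-0.42,-0.16],"angular":[0,0,-0.98],"claw":1},{"slide":[0.98,-0.42,-0.16],"angular":[0,0,-0.98],"claw":1},{"slide":[0.98,-0.42,-0.16],"angular":[0,0,-0.98],"claw":1},{"slide":[0.98,-0.42,-0.16],"angular":[0,0,-0.98],"claw":1}]'
python3 - <<'E'
from h import *
plan([.52,-.15,.27],-6)
E
```

```text
time: 2.8
position: [0.4539, -0.3889, 0.2746]
tool_rot: [2.792, 1.439, 0.004]
ft_force: [0.8, 0.2, -0.8]
grip_width: 1.001
grip_force: 0.0
slide [ 0.932 -0.339  0.019] ang [ 0.004 -0.002 -0.982] from [ 0.4539 -0.3889  0.2746] psi now -35.5
```

```bash
python3 -m inch '[{"slide":[0.93,-0.34,0],"angular":[0,0,-0.98],"claw":1},{"slide":[0.93,-0.34,0],"angular":[0,0,-0.98],"claw":1},{"slide":[0.93,-0.34,0],"angular":[0,0,-0.98],"claw":1},{"slide":[0.93,-0.34,0],"angular":[0,0,-0.98],"claw":1},{"slide":[0.93,-0.34,0],"angular":[0,0,-0.98],"claw":1},{"slide":[0.93,-0.34,0],"angular":[0,0,-0.98],"claw":1},{"slide":[0.93,-0.34,0],"angular":[0,0,-0.98],"claw":1}]'
python3 - <<'E'
from h import *
plan([.52,.09,.27],23)
E
```

```text
time: 3.5
position: [0.5175, -0.1553, 0.2735]
tool_rot: [2.343, 2.092, -0.002]
ft_force: [-0.1, -1.4, -0.8]
grip_width: 0.999
grip_force: 0.0
slide [ 0.976 -0.101  0.013] ang [-0.001  0.002 -0.983] from [ 0.5175 -0.1553  0.2735] psi now -6.5
```

```bash
python3 -m inch '[{"slide":[0.98,-0.1,0],"angular":[0,0,-0.98],"claw":1},{"slide":[0.98,-0.1,0],"angular":[0,0,-0.98],"claw":1},{"slide":[0.98,-0.1,0],"angular":[0,0,-0.98],"claw":1},{"slide":[0.98,-0.1,0],"angular":[0,0,-0.98],"claw":1},{"slide":[0.98,-0.1,0],"angular":[0,0,-0.98],"claw":1},{"slide":[0.98,-0.1,0],"angular":[0,0,-0.98],"claw":1},{"slide":[0.98,-0.1,0],"angular":[0,0,-0.98],"claw":1}]'
python3 - <<'E'
from h import *
plan([.4645,.3375,.06],25.2)
E
```

```text
time: 4.2
position: [0.5212, 0.0896, 0.2733]
tool_rot: [1.738, 2.616, -0.002]
ft_force: [0.2, -0.2, -0.3]
grip_width: 1.005
grip_force: 0.0
slide [1.003 0.176 0.852] ang [-0.001  0.002 -0.08 ] from [0.5212 0.0896 0.2733] psi now 22.8
```

```bash
python3 -m inch '[{"slide":[1.0,0.175,0.1],"angular":[0,0,-0.08],"claw":1},{"slide":[1.0,0.175,0.1],"angular":[0,0,-0.08],"claw":1},{"slide":[1.0,0.175,0.1],"angular":[0,0,-0.08],"claw":1},{"slide":[1.0,0.175,0.1],"angular":[0,0,-0.08],"claw":1},{"slide":[1.0,0.175,0.85],"angular":[0,0,-0.08],"claw":1},{"slide":[1.0,0.175,0.85],"angular":[0,0,-0.08],"claw":1},{"slide":[1.0,0.175,0.85],"angular":[0,0,-0.08],"claw":1},{"slide":[1.0,0.175,0.85],"angular":[0,0,-0.08],"claw":1},{"slide":[1.0,0.175,0.85],"angular":[0,0,-0.08],"claw":1},{"slide":[1.0,0.175,0.85],"angular":[0,0,-0.08],"claw":1}]'
python3 - <<'E'
from h import *
plan([.4645,.3375,.0135],25.2)
E
```

```text
time: 5.2
position: [0.4652, 0.336, 0.0601]
tool_rot: [-1.686, -2.651, 0.004]
ft_force: [0.6, -1.0, -0.1]
grip_width: 1.004
grip_force: 0.0
slide [0.007 0.    0.187] ang [-0.005  0.003 -0.004] from [0.4652 0.336  0.0601] psi now 25.1
```

```bash
python3 -m inch '[{"slide":[0.003,0,0.12],"angular":[0,0,0],"claw":1},{"slide":[0.003,0,0.186],"angular":[0,0,0],"claw":1},{"slide":[0.003,0,0.186],"angular":[0,0,0],"claw":1},{"slide":[0.003,0,0.186],"angular":[0,0,0],"claw":0.2},{"slide":[0.003,0,0.186],"angular":[0,0,0],"claw":0.2},{"slide":[0.003,0,0.186],"angular":[0,0,0],"claw":0.2},{"slide":[0.003,0,0.186],"angular":[0,0,0],"claw":0.2},{"slide":[0.003,0,0.186],"angular":[0,0,0],"claw":0.2}]' 10
```

```text
time: 6.0
position: [0.4638, 0.3397, 0.0152]
tool_rot: [1.681, 2.653, 0.001]
ft_force: [-0.8, -0.3, 2.6]
grip_width: 0.686
grip_force: 10.0
```

```bash
python3 -m inch '[{"slide":[0,0,-0.1],"angular":[0,0,0],"claw":0.2},{"slide":[0,0,-0.2],"angular":[0,0,0],"claw":0.2},{"slide":[0,0,-0.4],"angular":[0,0,0],"claw":0.2},{"slide":[0,0,-0.6],"angular":[0,0,0],"claw":0.2},{"slide":[0,0,-0.6],"angular":[0,0,0],"claw":0.2}]'
python3 - <<'E'
from h import *
plan([.514,.0121,.16],19.3)
E
```

```text
time: 6.5
position: [0.4664, 0.343, 0.1717]
tool_rot: [1.678, 2.649, 0.017]
ft_force: [0.6, 0.5, -0.7]
grip_width: 0.684
grip_force: 10.0
slide [-1.278 -0.394  0.041] ang [ 0.023 -0.004  0.2  ] from [0.4664 0.343  0.1717] psi now 25.3
```

```bash
python3 -m inch '[{"slide":[-0.15,-0.05,0],"angular":[0,0,0.03],"claw":0.2},{"slide":[-0.3,-0.1,0],"angular":[0,0,0.06],"claw":0.2},{"slide":[-0.46,-0.15,0],"angular":[0,0,0.1],"claw":0.2},{"slide":[-0.62,-0.2,0],"angular":[0,0,0.14],"claw":0.2},{"slide":[-0.78,-0.25,0],"angular":[0,0,0.18],"claw":0.2},{"slide":[-0.94,-0.3,0],"angular":[0,0,0.2],"claw":0.2},{"slide":[-0.94,-0.3,0],"angular":[0,0,0.2],"claw":0.2},{"slide":[-0.94,-0.3,0],"angular":[0,0,0.2],"claw":0.2}]'
python3 - <<'E'
from h import *
plan([.514,.0121,.06],19.3)
E
```

```text
time: 7.3
position: [0.4959, 0.0939, 0.1641]
tool_rot: [-1.821, -2.559, 0.001]
ft_force: [0.1, 0.8, -1.6]
grip_width: 0.687
grip_force: 10.0
slide [-0.333 -0.039  0.416] ang [-0.001 -0.    -0.006] from [0.4959 0.0939 0.1641] psi now 19.1
```

```bash
python3 -m inch '[{"slide":[-0.16,-0.02,0.05],"angular":[0,0,0],"claw":0.2},{"slide":[-0.333,-0.039,0.1],"angular":[0,0,0],"claw":0.2},{"slide":[-0.333,-0.039,0.25],"angular":[0,0,0],"claw":0.2},{"slide":[-0.333,-0.039,0.4],"angular":[0,0,0],"claw":0.2},{"slide":[-0.333,-0.039,0.416],"angular":[0,0,0],"claw":0.2},{"slide":[-0.333,-0.039,0.416],"angular":[0,0,0],"claw":0.2},{"slide":[-0.333,-0.039,0.416],"angular":[0,0,0],"claw":0.2}]'
python3 - <<'E'
from h import *
plan([.514,.0121,.036],19.3)
im=ctrl.get_image("scene");save(im,"s1");cv2.imwrite("pics/s1c.png",cv2.resize(im["color"][150:280,260:440,::-1],None,fx=4,fy=4,interpolation=3))
E
```

```text
time: 8.0
position: [0.5157, 0.0146, 0.0623]
tool_rot: [1.814, 2.562, 0.003]
ft_force: [0.6, 0.6, -1.3]
grip_width: 0.689
grip_force: 10.0
slide [-0.007 -0.01   0.105] ang [0.005 0.001 0.003] from [0.5157 0.0146 0.0623] psi now 19.4
```

View pics/s1c.png

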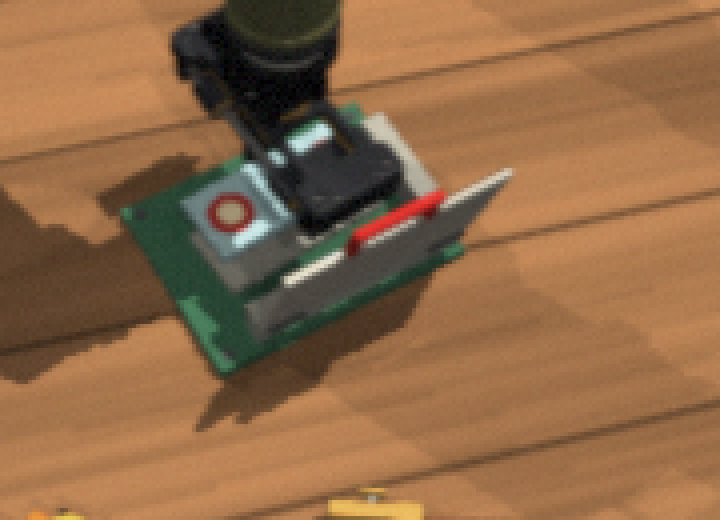

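The wing hangs level over the plate (roundel at 230,212), clear of the flap. I'll lower it and release.

```bash
python3 -m inch '[{"slide":[0,0,0.05],"angular":[0,0,0],"claw":0.2},{"slide":[0,0,0.09],"angular":[0,0,0],"claw":0.2},{"slide":[0,0,0.107],"angular":[0,0,0],"claw":0.2},{"slide":[0,0,0.107],"angular":[0,0,0],"claw":0.2}]'
```

```text
time: 8.45
position: [0.514, 0.0132, 0.0332]
tool_rot: [-1.818, -2.562, 0.001]
ft_force: [0.2, -0.3, 0.2]
grip_width: 0.688
grip_force: 10.0
```

```bash
python3 -m inch '[{"slide":[0,0,0.003],"angular":[0,0,0],"claw":0.2},{"slide":[0,0,0.003],"angular":[0,0,0],"claw":0.8},{"slide":[0,0,0.003],"angular":[0,0,0],"claw":0.8},{"slide":[0,0,0.003],"angular":[0,0,0],"claw":0.8},{"slide":[0,0,-0.2],"angular":[0,0,0],"claw":0.8},{"slide":[0,0,-0.4],"angular":[0,0,0],"claw":0.8},{"slide":[0,0,-0.6],"angular":[0,0,0],"claw":1},{"slide":[0,0,-0.6],"angular":[0,0,0],"claw":1}]'
python3 - <<'E'
from h import *
plan([.50,-.20,.19],-1.3)
E
```

```text
time: 9.25
position: [0.5187, 0.0137, 0.191]
tool_rot: [1.811, 2.553, 0.009]
ft_force: [0.5, 0.2, -0.0]
grip_width: 0.975
grip_force: 0.0
slide [-0.782 -0.353  0.004] ang [0.023 0.007 0.686] from [0.5187 0.0137 0.191 ] psi now 19.3
```

```bash
python3 -m inch '[{"slide":[-0.78,-0.353,0],"angular":[0,0,0.686],"claw":1},{"slide":[-0.78,-0.353,0],"angular":[0,0,0.686],"claw":1},{"slide":[-0.78,-0.353,0],"angular":[0,0,0.686],"claw":1},{"slide":[-0.78,-0.353,0],"angular":[0,0,0.686],"claw":1},{"slide":[-0.78,-0.353,0],"angular":[0,0,0.686],"claw":1},{"slide":[-0.78,-0.353,0],"angular":[0,0,0.686],"claw":1}]'
python3 - <<'E'
from h import *
plan([.424,-.3433,.06],-1.3)
im=ctrl.get_image("top");P=cloud(im);o=ctrl.outline_of("wing","top")
for q in o[:2]:
    m=q["mask"]&(im["depth"]>0);p=P[m];z=np.median(p[:,2]);p=p[abs(p[:,2]-z)<.004]
    print(q["confidence"],np.round(p.mean(0),4),cv2.minAreaRect((p[:,:2]*1000).astype(np.float32)))
E
```

```text
time: 9.85
position: [0.4944, -0.2029, 0.1832]
tool_rot: [-2.252, -2.189, 0.001]
ft_force: [0.6, 0.3, 0.5]
grip_width: 0.999
grip_force: 0.0
slide [-0.569 -0.265  0.493] ang [-0.002 -0.    -0.011] from [ 0.4944 -0.2029  0.1832] psi now -1.6
0.55 [0.5209 0.0026 0.016 ] ((526.7943115234375, 16.982574462890625), (163.0802459716797, 211.06256103515625), 14.155879974365234)
```

```bash
python3 -m inch '[{"slide":[-0.569,-0.265,0.3],"angular":[0,0,-0.01],"claw":1},{"slide":[-0.569,-0.265,0.49],"angular":[0,0,-0.01],"claw":1},{"slide":[-0.569,-0.265,0.49],"angular":[0,0,-0.01],"claw":1},{"slide":[-0.569,-0.265,0.49],"angular":[0,0,-0.01],"claw":1},{"slide":[-0.569,-0.265,0.49],"angular":[0,0,-0.01],"claw":1},{"slide":[-0.569,-0.265,0.49],"angular":[0,0,-0.01],"claw":1},{"slide":[-0.569,-0.265,0.49],"angular":[0,0,-0.01],"claw":1}]'
python3 - <<'E'
from h import *
plan([.424,-.3433,.0135],-1.3)
im=ctrl.get_image("top");P=cloud(im);save(im,"t2");cv2.imwrite("pics/t2c.png",cv2.resize(im["color"][140:250,260:380,::-1],None,fx=5,fy=5,interpolation=3))
box=(im["depth"]>0)&(abs(P[...,0]-.52)<.1)&(abs(P[...,1]-.01)<.1)
for lo,hi in((.027,.034),(.017,.0235)):
    p=P[box&(P[...,2]>lo)&(P[...,2]<hi)];print(len(p),np.round(p.mean(0),4),cv2.minAreaRect((p[:,:2]*1000).astype(np.float32)))
E
```

```text
time: 10.65
position: [0.4284, -0.3384, 0.0623]
tool_rot: [2.235, 2.206, 0.002]
ft_force: [0.6, 0.5, 0.2]
grip_width: 0.998
grip_force: 0.0
slide [-0.02  -0.018  0.195] ang [ 0.004 -0.     0.018] from [ 0.4284 -0.3384  0.0623] psi now -0.8
810 [0.5155 0.0119 0.0305] ((531.20068359375, 27.698226928710938), (106.30810546875, 160.94598388671875), 17.158863067626953)
238 [0.5352 0.0194 0.0196] ((526.334716796875, 15.683967590332031), (159.68722534179688, 200.78807067871094), 10.065832138061523)
```

View pics/t2c.png

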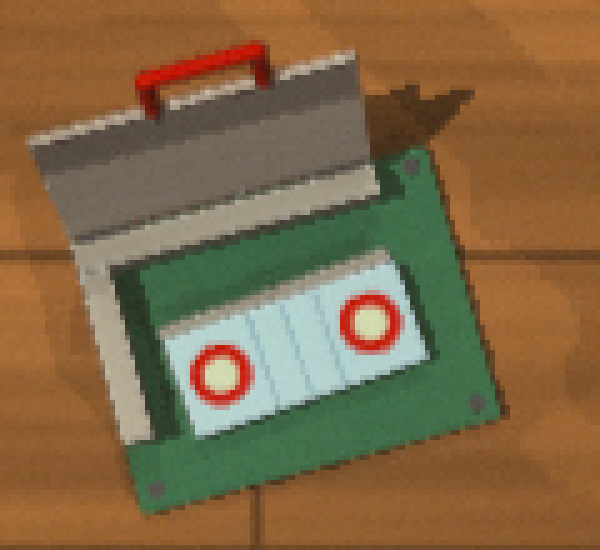

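The wing lies flat on the plate (roundels at 220,375 and 370,322), with about 10 mm of plate showing on the fence side, as planned. Next is the board.

```bash
python3 -m inch '[{"slide":[-0.02,-0.012,0.12],"angular":[0,0,0.018],"claw":1},{"slide":[-0.02,-0.012,0.192],"angular":[0,0,0.018],"claw":1},{"slide":[-0.02,-0.012,0.192],"angular":[0,0,0.018],"claw":1},{"slide":[-0.02,-0.012,0.192],"angular":[0,0,0.018],"claw":0.2},{"slide":[-0.02,-0.012,0.192],"angular":[0,0,0.018],"claw":0.2},{"slide":[-0.02,-0.012,0.192],"angular":[0,0,0.018],"claw":0.2},{"slide":[-0.02,-0.012,0.192],"angular":[0,0,0.018],"claw":0.2},{"slide":[-0.02,-0.012,0.192],"angular":[0,0,0.018],"claw":0.2}]' 12
```

```text
time: 11.5
position: [0.4232, -0.3459, 0.0139]
tool_rot: [2.25, 2.191, 0.0]
ft_force: [-0.3, 0.1, 2.3]
grip_width: 0.688
grip_force: 12.0
```

```bash
python3 -m inch '[{"slide":[0,0,-0.1],"angular":[0,0,0],"claw":0.2},{"slide":[0,0,-0.2],"angular":[0,0,0],"claw":0.2},{"slide":[0,0,-0.4],"angular":[0,0,0],"claw":0.2},{"slide":[0,0,-0.6],"angular":[0,0,0],"claw":0.2},{"slide":[0,0,-0.6],"angular":[0,0,0],"claw":0.2},{"slide":[0,0,-0.6],"angular":[0,0,0],"claw":0.2}]'
python3 - <<'E'
from h import *
plan([.513,.0125,.16],19.3)
E
```

```text
time: 12.1
position: [0.4233, -0.3462, 0.1646]
tool_rot: [2.249, 2.189, -0.0]
ft_force: [0.1, -0.2, -1.3]
grip_width: 0.686
grip_force: 12.0
slide [1.444 0.32  0.016] ang [ 0.003  0.005 -0.695] from [ 0.4233 -0.3462  0.1646] psi now -1.5
```

```bash
python3 -m inch '[{"slide":[0.16,0.04,0],"angular":[0,0,-0.08],"claw":0.2},{"slide":[0.32,0.07,0],"angular":[0,0,-0.16],"claw":0.2},{"slide":[0.48,0.11,0],"angular":[0,0,-0.25],"claw":0.2},{"slide":[0.64,0.14,0],"angular":[0,0,-0.35],"claw":0.2},{"slide":[0.8,0.18,0],"angular":[0,0,-0.45],"claw":0.2},{"slide":[0.96,0.21,0],"angular":[0,0,-0.6],"claw":0.2},{"slide":[0.96,0.21,0],"angular":[0,0,-0.69],"claw":0.2},{"slide":[0.96,0.21,0],"angular":[0,0,-0.69],"claw":0.2},{"slide":[0.96,0.21,0],"angular":[0,0,-0.69],"claw":0.2}]'
python3 - <<'E'
from h import *
plan([.513,.0125,.16],19.3)
E
```

```text
time: 13.0
position: [0.4807, -0.1079, 0.1619]
tool_rot: [-1.822, -2.556, 0.002]
ft_force: [0.3, 0.1, -0.1]
grip_width: 0.687
grip_force: 12.0
slide [0.413 0.279 0.007] ang [-0.004 -0.002 -0.009] from [ 0.4807 -0.1079  0.1619] psi now 19.0
```

```bash
python3 -m inch '[{"slide":[0.15,0.1,0.02],"angular":[0,0,0],"claw":0.2},{"slide":[0.3,0.2,0.05],"angular":[0,0,0],"claw":0.2},{"slide":[0.413,0.279,0.1],"angular":[0,0,0],"claw":0.2},{"slide":[0.413,0.279,0.25],"angular":[0,0,0],"claw":0.2},{"slide":[0.413,0.279,0.36],"angular":[0,0,0],"claw":0.2},{"slide":[0.413,0.279,0.4],"angular":[0,0,0],"claw":0.2},{"slide":[0.413,0.279,0.4],"angular":[0,0,0],"claw":0.2},{"slide":[0.413,0.279,0.4],"angular":[0,0,0],"claw":0.2}]'
python3 - <<'E'
from h import *
plan([.513,.0125,.044],19.3)
E
```

```text
time: 13.8
position: [0.5145, 0.0125, 0.0641]
tool_rot: [1.823, 2.558, 0.001]
ft_force: [0.6, -0.0, -1.7]
grip_width: 0.688
grip_force: 12.0
slide [ 0.002 -0.006  0.08 ] ang [ 0.002  0.001 -0.008] from [0.5145 0.0125 0.0641] psi now 19.1
```

```bash
python3 -m inch '[{"slide":[0,0,0.04],"angular":[0,0,0],"claw":0.2},{"slide":[0,0,0.065],"angular":[0,0,0],"claw":0.2},{"slide":[0,0,0.078],"angular":[0,0,0],"claw":0.2},{"slide":[0,0,0.078],"angular":[0,0,0],"claw":0.2}]'
```

```text
time: 14.2
position: [0.5138, 0.0132, 0.0437]
tool_rot: [1.821, 2.56, -0.0]
ft_force: [0.6, 0.3, -1.0]
grip_width: 0.69
grip_force: 12.0
```

```bash
python3 -m inch '[{"slide":[0,0,0.005],"angular":[0,0,0],"claw":0.2},{"slide":[0,0,0.005],"angular":[0,0,0],"claw":0.8},{"slide":[0,0,0.005],"angular":[0,0,0],"claw":0.8},{"slide":[0,0,0.005],"angular":[0,0,0],"claw":0.8},{"slide":[0,0,-0.2],"angular":[0,0,0],"claw":0.8},{"slide":[0,0,-0.4],"angular":[0,0,0],"claw":1},{"slide":[0,-0.25,-0.4],"angular":[0,0,0.9],"claw":1},{"slide":[0,-0.25,-0.4],"angular":[0,0,0.9],"claw":1},{"slide":[0,-0.25,-0.4],"angular":[0,0,0.9],"claw":1},{"slide":[0,-0.25,-0.4],"angular":[0,0,0.9],"claw":1}]'
python3 - <<'E'
from h import *
plan([.463,.005,.15],-36)
E
```

```text
time: 15.2
position: [0.4545, -0.0077, 0.1441]
tool_rot: [2.369, 2.061, -0.0]
ft_force: [1.0, 0.4, 0.1]
grip_width: 0.997
grip_force: 0.0
slide [ 0.055  0.027 -0.024] ang [0.002 0.002 0.935] from [ 0.4545 -0.0077  0.1441] psi now -8.0
```

```bash
python3 -m inch '[{"slide":[0.055,0.027,0],"angular":[0,0,1],"claw":1},{"slide":[0.055,0.027,0],"angular":[0,0,1],"claw":1},{"slide":[0.055,0.027,0],"angular":[0,0,1],"claw":1},{"slide":[0.055,0.027,0],"angular":[0,0,1],"claw":1}]'; python3 -m inch '[{"slide":[0,0,0],"angular":[0,0,1],"claw":1},{"slide":[0,0,0],"angular":[0,0,1],"claw":1},{"slide":[0,0,0],"angular":[0,0,1],"claw":1},{"slide":[0,0,0],"angular":[0,0,1],"claw":1}]'
python3 - <<'E'
from h import *
plan([.4615,.007,.04],-74.6)
im=ctrl.get_image("scene");save(im,"s3");cv2.imwrite("pics/s3c.png",cv2.resize(im["color"][150:280,260:440,::-1],None,fx=4,fy=4,interpolation=3))
E
```

```text
time: 15.6
position: [0.4636, 0.006, 0.1436]
tool_rot: [-2.821, -1.38, -0.0]
ft_force: [-0.3, -0.3, 0.9]
grip_width: 0.997
grip_force: 0.0
time: 16.0
position: [0.4635, 0.0059, 0.1436]
tool_rot: [-3.083, -0.603, 0.0]
ft_force: [-0.2, 0.1, -0.4]
grip_width: 1.002
grip_force: 0.0
slide [-0.006 -0.007  0.414] ang [-0.001  0.     0.224] from [0.4635 0.0059 0.1436] psi now -67.9
```

View pics/s3c.png

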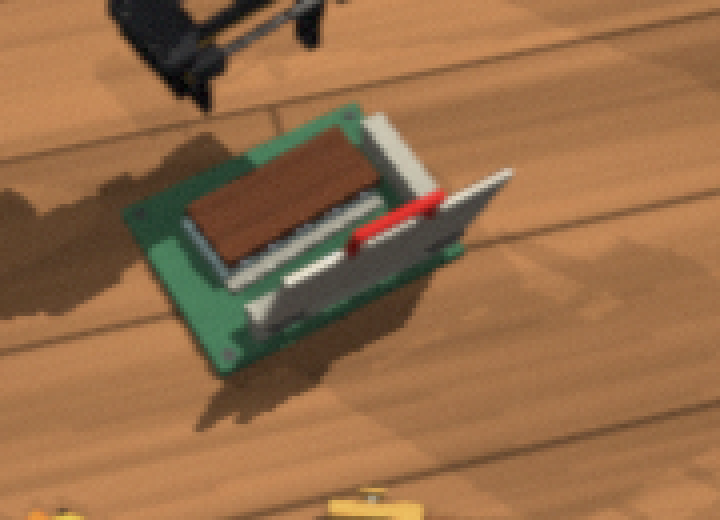

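The board lies on the wing and plate (285,190), with the stack stepped but stable. I'll lower the open fingers on its open side.

```bash
python3 -m inch '[{"slide":[-0.015,0,0],"angular":[0,0,0.224],"claw":1},{"slide":[-0.015,0,0.2],"angular":[0,0,0.224],"claw":1},{"slide":[-0.015,0,0.4],"angular":[0,0,0.224],"claw":1},{"slide":[-0.015,0,0.44],"angular":[0,0,0.224],"claw":1},{"slide":[-0.015,0,0.46],"angular":[0,0,0.224],"claw":1},{"slide":[-0.015,0,0.46],"angular":[0,0,0.224],"claw":1},{"slide":[-0.015,0,0.46],"angular":[0,0,0.224],"claw":1}]'
cat >> h.py <<'E'
J0=np.array([.529,.0256]);JA=np.radians(15.4);JR=np.array([[np.cos(JA),-np.sin(JA)],[np.sin(JA),np.cos(JA)]])
def jig(p): return JR.T@(np.array(p[:2])-J0)*1000
def world(x,y): return JR@np.array([x,y])/1000+J0
def st():
    s=ctrl.get_state();print("jig",np.round(jig(s["position"]),1),"z",round(s["position"][2]*1000,1),"F jig",np.round(JR.T@s["ft_force"][:2],1),round(s["ft_force"][2],1),"M",np.round(s["torque"],2))
E
python3 - <<'E'
from h import *
st();plan([.4615,.007,.0255],-74.6)
E
```

```text
time: 16.75
position: [0.4618, 0.004, 0.0307]
tool_rot: [3.112, 0.423, 0.005]
ft_force: [0.5, 0.3, -0.2]
grip_width: 1.002
grip_force: 0.0
jig [-70.5  -2.9] z 30.7 F jig [0.5 0.1] -0.2 M [0.01 0.05 0.01]
slide [ 0.002 -0.012  0.021] ang [ 0.003 -0.006  0.003] from [0.4618 0.004  0.0307] psi now -74.5
```

```bash
python3 -m inch '[{"slide":[0,-0.01,0.02],"angular":[0,0,0],"claw":1},{"slide":[0,-0.01,0.02],"angular":[0,0,0],"claw":1},{"slide":[0.02,-0.01,0.02],"angular":[0,0,0],"claw":1},{"slide":[0.04,-0.01,0.02],"angular":[0,0,0],"claw":1},{"slide":[0.06,-0.01,0.02],"angular":[0,0,0],"claw":1},{"slide":[0.08,-0.01,0.02],"angular":[0,0,0],"claw":1},{"slide":[0.1,-0.01,0.02],"angular":[0,0,0],"claw":1},{"slide":[0.12,-0.01,0.02],"angular":[0,0,0],"claw":1},{"slide":[0.14,-0.01,0.02],"angular":[0,0,0],"claw":1},{"slide":[0.16,-0.01,0.02],"angular":[0,0,0],"claw":1}]'
python3 - <<'E'
from h import *
st()
E
```

```text
time: 17.75
position: [0.498, 0.0172, 0.0237]
tool_rot: [3.113, 0.422, -0.0]
ft_force: [-1.4, -0.6, -0.8]
grip_width: 1.002
grip_force: 0.3
jig [-32.1   0.1] z 23.7 F jig [-1.5 -0.2] -0.8 M [-0.05  0.18  0.03]
```

```bash
python3 -m inch '[{"slide":[0.012,0,0],"angular":[0,0,0],"claw":1},{"slide":[0.024,0,0],"angular":[0,0,0],"claw":1},{"slide":[0.034,0,0],"angular":[0,0,0],"claw":1},{"slide":[0.044,0,0],"angular":[0,0,0],"claw":1},{"slide":[0.048,0,0],"angular":[0,0,0],"claw":1},{"slide":[0.052,0,0],"angular":[0,0,0],"claw":1}]'
python3 - <<'E'
from h import *
st()
E
```

```text
time: 18.35
position: [0.5103, 0.0205, 0.0238]
tool_rot: [3.113, 0.422, -0.0]
ft_force: [-0.5, -0.2, -0.1]
grip_width: 1.002
grip_force: 0.4
jig [-19.4   0.1] z 23.8 F jig [-0.6 -0.1] -0.1 M [-0.06  0.16  0.  ]
```

```bash
python3 -m inch '[{"slide":[0.004,0,0],"angular":[0,0,0],"claw":1},{"slide":[0.008,0,0],"angular":[0,0,0],"claw":1},{"slide":[0.011,0,0],"angular":[0,0,0],"claw":1},{"slide":[0.014,0,0],"angular":[0,0,0],"claw":1}]'
python3 - <<'E'
from h import *
st()
E
```

```text
time: 18.75
position: [0.5132, 0.0213, 0.0237]
tool_rot: [3.113, 0.422, -0.002]
ft_force: [-2.5, -1.5, 1.1]
grip_width: 1.001
grip_force: 1.5
jig [-16.4   0. ] z 23.7 F jig [-2.8 -0.8] 1.1 M [-0.17  0.63 -0.11]
```

```bash
python3 -m inch '[{"slide":[0.002,0,0],"angular":[0,0,0],"claw":1},{"slide":[0.004,0,0],"angular":[0,0,0],"claw":1}]'
python3 - <<'E'
from h import *
st()
E
```

```text
time: 18.95
position: [0.5131, 0.0213, 0.0235]
tool_rot: [3.113, 0.421, -0.005]
ft_force: [-5.4, -1.6, 4.7]
grip_width: 1.0
grip_force: 4.1
jig [-16.4   0.1] z 23.5 F jig [-5.6 -0.1] 4.7 M [-0.36  1.33 -0.18]
```

```bash
python3 -m inch '[{"slide":[-0.02,0,0],"angular":[0,0,0],"claw":1},{"slide":[-0.06,0,0],"angular":[0,0,0],"claw":1},{"slide":[-0.08,0,-0.2],"angular":[0,0,0],"claw":0},{"slide":[-0.08,0,-0.36],"angular":[0,0,0],"claw":-1},{"slide":[-0.08,0.3,-0.36],"angular":[0,0,0],"claw":-1},{"slide":[0.1,0.42,-0.36],"angular":[0,0,0],"claw":-1},{"slide":[0.146,0.42,-0.36],"angular":[0,0,0],"claw":-1},{"slide":[0.146,0.42,-0.36],"angular":[0,0,0],"claw":-1}]' 20
python3 - <<'E'
from h import *
st();plan([*world(21,-106),.0245],-74.6)
im=ctrl.get_image("scene");save(im,"s4");cv2.imwrite("pics/s4c.png",cv2.resize(im["color"][150:280,260:440,::-1],None,fx=4,fy=4,interpolation=3))
im=ctrl.get_image("top");save(im,"t4");P=cloud(im)
p=P[(im["depth"]>0)&(P[...,2]<.056)];q=(p[:,:2]-J0)@JR*1000
t=q[(abs(p[:,2]-.044)<.004)];b=t[(t[:,0]<51)&(t[:,0]>-40)&(t[:,1]<76)]
if len(b): print("board jig", len(b),np.percentile(b,[1,50,99],axis=0).round(1).tolist(),cv2.minAreaRect(b.astype(np.float32)))
E
```

```text
time: 19.75
position: [0.5806, -0.0725, 0.1138]
tool_rot: [-3.114, -0.416, -0.006]
ft_force: [0.1, 0.1, -0.4]
grip_width: 0.54
grip_force: 0.0
jig [  23.7 -108.3] z 113.8 F jig [0.2 0. ] -0.4 M [ 0.01 -0.01 -0.02]
slide [-0.012 -0.009  0.357] ang [ 0.    -0.007 -0.006] from [ 0.5806 -0.0725  0.1138] psi now -74.8
board jig 632 [[-33.9, -439.2], [19.2, 12.7], [50.2, 62.8]] ((5.749439239501953, -197.78213500976562), (522.7490234375, 90.41105651855469), 89.99217224121094)
```

View pics/s4c.png

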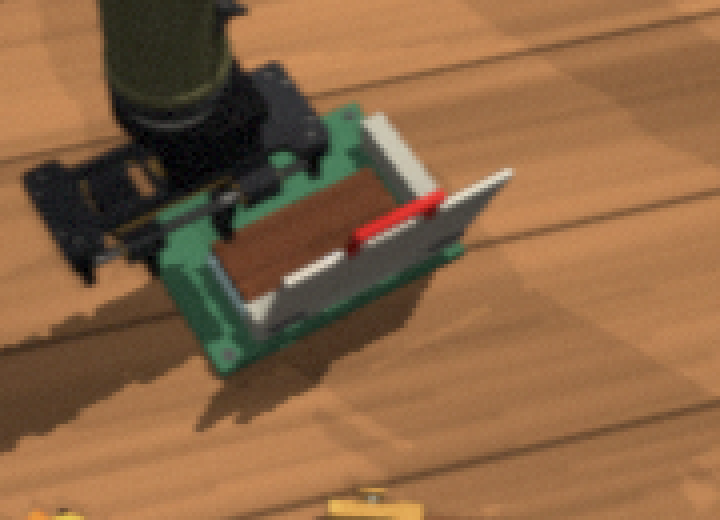

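The board is parallel to the fence (300,230), with a gap to the end stop and the wing peeking out about 3 mm at the near end (225,265). I'll close the fingers, lower at the open end and push toward the stop.

```bash
python3 -m inch '[{"slide":[-0.012,0,0],"angular":[0,0,0],"claw":-1},{"slide":[-0.012,0,0],"angular":[0,0,0],"claw":-1},{"slide":[-0.012,0,0],"angular":[0,0,0],"claw":-1},{"slide":[-0.012,0,0.15],"angular":[0,0,0],"claw":-1},{"slide":[-0.012,0,0.28],"angular":[0,0,0],"claw":-1},{"slide":[-0.012,0,0.34],"angular":[0,0,0],"claw":-1},{"slide":[-0.012,0,0.353],"angular":[0,0,0],"claw":-1},{"slide":[-0.012,0,0.353],"angular":[0,0,0],"claw":-1}]'
python3 - <<'E'
from h import *
st()
E
```

```text
time: 20.65
position: [0.5752, -0.0704, 0.026]
tool_rot: [3.113, 0.423, 0.001]
ft_force: [0.4, -0.1, 0.6]
grip_width: 0.008
grip_force: 0.0
jig [  19.1 -104.8] z 26.0 F jig [ 0.4 -0.2] 0.6 M [-0.01  0.05 -0.02]
```

```bash
python3 -m inch '[{"slide":[0,-0.02,0],"angular":[0,0,0],"claw":-1},{"slide":[0,-0.035,0],"angular":[0,0,0],"claw":-1},{"slide":[0,-0.05,0],"angular":[0,0,0],"claw":-1},{"slide":[0,-0.06,0],"angular":[0,0,0],"claw":-1},{"slide":[0,-0.07,0],"angular":[0,0,0],"claw":-1},{"slide":[0,-0.08,0],"angular":[0,0,0],"claw":-1},{"slide":[0,-0.09,0],"angular":[0,0,0],"claw":-1}]'
python3 - <<'E'
from h import *
st()
E
```

```text
time: 21.35
position: [0.5689, -0.049, 0.0256]
tool_rot: [3.113, 0.422, 0.0]
ft_force: [-0.3, -1.5, 0.1]
grip_width: 0.004
grip_force: 0.4
jig [ 18.6 -82.5] z 25.6 F jig [-0.7 -1.3] 0.1 M [-0.21 -0.07  0.04]
```

```bash
python3 -m inch '[{"slide":[0,-0.006,0],"angular":[0,0,0],"claw":-1},{"slide":[0,-0.012,0],"angular":[0,0,0],"claw":-1},{"slide":[0,-0.016,0],"angular":[0,0,0],"claw":-1},{"slide":[0,-0.02,0],"angular":[0,0,0],"claw":-1},{"slide":[0,-0.02,0],"angular":[0,0,0],"claw":-1}]'
python3 - <<'E'
from h import *
st()
E
```

```text
time: 21.85
position: [0.5674, -0.0438, 0.0255]
tool_rot: [-3.113, -0.422, 0.0]
ft_force: [-0.2, 0.5, 0.5]
grip_width: 0.006
grip_force: 0.1
jig [ 18.6 -77.2] z 25.5 F jig [-0.1  0.5] 0.5 M [-0.06 -0.04 -0.01]
```

```bash
python3 -m inch '[{"slide":[0,-0.004,0],"angular":[0,0,0],"claw":-1},{"slide":[0,-0.008,0],"angular":[0,0,0],"claw":-1},{"slide":[0,-0.012,0],"angular":[0,0,0],"claw":-1}]'
python3 - <<'E'
from h import *
st()
E
```

```text
time: 22.15
position: [0.5666, -0.0411, 0.0255]
tool_rot: [3.113, 0.422, -0.0]
ft_force: [1.4, -1.5, 0.1]
grip_width: 0.007
grip_force: 0.4
jig [ 18.6 -74.3] z 25.5 F jig [ 0.9 -1.8] 0.1 M [-0.18 -0.03 -0.02]
```

```bash
python3 -m inch '[{"slide":[0,-0.004,0],"angular":[0,0,0],"claw":-1},{"slide":[0,-0.008,0],"angular":[0,0,0],"claw":-1}]'
python3 - <<'E'
from h import *
st()
E
```

```text
time: 22.35
position: [0.5661, -0.0392, 0.0255]
tool_rot: [3.113, 0.422, -0.0]
ft_force: [1.4, -0.2, 0.2]
grip_width: 0.005
grip_force: 0.5
jig [ 18.6 -72.4] z 25.5 F jig [ 1.2 -0.6] 0.2 M [-0.22 -0.03  0.01]
```

```bash
python3 -m inch '[{"slide":[0,-0.004,0],"angular":[0,0,0],"claw":-1},{"slide":[0,-0.008,0],"angular":[0,0,0],"claw":-1}]'
python3 - <<'E'
from h import *
st()
im=ctrl.get_image("top");save(im,"t5");cv2.imwrite("pics/t5c.png",cv2.resize(im["color"][140:250,260:380,::-1],None,fx=5,fy=5,interpolation=3))
E
```

```text
time: 22.55
position: [0.5658, -0.038, 0.0255]
tool_rot: [3.112, 0.422, 0.0]
ft_force: [1.1, -3.6, -0.7]
grip_width: 0.004
grip_force: 1.8
jig [ 18.6 -71.1] z 25.5 F jig [ 0.1 -3.8] -0.7 M [-0.78 -0.18 -0.05]
```

View pics/t5c.png

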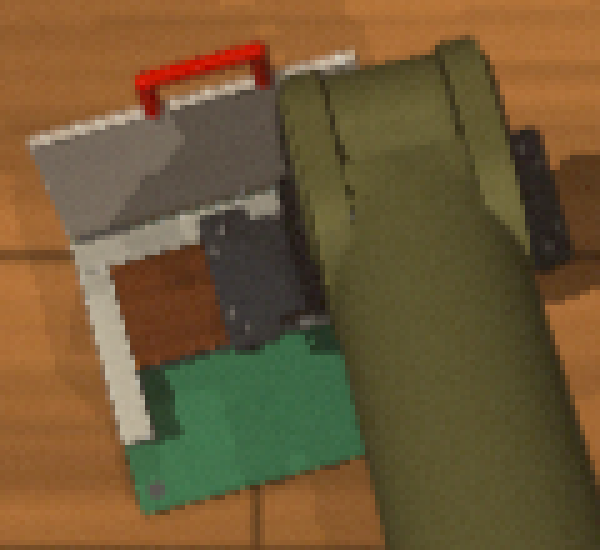

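The board now meets the end stop (125,310), and the reaction force is rising.

```bash
python3 -m inch '[{"slide":[0,-0.003,0],"angular":[0,0,0],"claw":-1},{"slide":[0,-0.003,0],"angular":[0,0,0],"claw":-1}]'
python3 - <<'E'
from h import *
st()
E
```

```text
time: 22.8
position: [0.5657, -0.0379, 0.0256]
tool_rot: [3.112, 0.421, 0.001]
ft_force: [2.2, -5.3, -1.1]
grip_width: 0.006
grip_force: 2.6
jig [ 18.6 -71. ] z 25.6 F jig [ 0.8 -5.7] -1.1 M [-1.   -0.3  -0.07]
```

```bash
python3 -m inch '[{"slide":[0,0.04,0],"angular":[0,0,0],"claw":-1},{"slide":[0,0.06,-0.15],"angular":[0,0,0],"claw":-1},{"slide":[-0.1,0.06,-0.33],"angular":[0,0,0],"claw":0.5},{"slide":[-0.25,-0.1,-0.33],"angular":[0,0,0],"claw":1},{"slide":[-0.25,-0.3,-0.33],"angular":[0,0,0],"claw":1},{"slide":[-0.25,-0.3,-0.33],"angular":[0,0,0],"claw":1},{"slide":[-0.25,-0.3,-0.33],"angular":[0,0,0],"claw":1},{"slide":[-0.25,-0.3,-0.33],"angular":[0,0,0],"claw":1}]'
python3 - <<'E'
from h import *
st();plan([*world(-45,5),.0245],-74.6)
im=ctrl.get_image("top");save(im,"t6")
E
```

```text
time: 23.6
position: [0.4856, 0.0186, 0.108]
tool_rot: [-3.113, -0.422, -0.0]
ft_force: [-0.3, -0.0, -0.6]
grip_width: 0.463
grip_force: 0.0
jig [-43.7   4.8] z 108.0 F jig [-0.3  0. ] -0.6 M [-0.03 -0.04 -0.03]
slide [-0.005 -0.001  0.334] ang [-0.    -0.     0.001] from [0.4856 0.0186 0.108 ] psi now -74.6
```

```bash
python3 -m inch '[{"slide":[-0.005,0,0],"angular":[0,0,0],"claw":1},{"slide":[-0.005,0,0],"angular":[0,0,0],"claw":1},{"slide":[-0.005,0,0.1],"angular":[0,0,0],"claw":1},{"slide":[-0.005,0,0.2],"angular":[0,0,0],"claw":1},{"slide":[-0.005,0,0.3],"angular":[0,0,0],"claw":1},{"slide":[-0.005,0,0.332],"angular":[0,0,0],"claw":1},{"slide":[0.02,0,0.332],"angular":[0,0,0],"claw":1},{"slide":[0.05,0,0.332],"angular":[0,0,0],"claw":1},{"slide":[0.08,0,0.332],"angular":[0,0,0],"claw":1},{"slide":[0.09,0,0.332],"angular":[0,0,0],"claw":1}]'
python3 - <<'E'
from h import *
st()
E
```

```text
time: 24.65
position: [0.5084, 0.0254, 0.0255]
tool_rot: [-3.113, -0.422, -0.002]
ft_force: [1.0, 0.1, -0.4]
grip_width: 1.0
grip_force: 0.0
jig [-20.    5.2] z 25.5 F jig [ 1.  -0.2] -0.4 M [ 0.02  0.03 -0.01]
```

```bash
python3 -m inch '[{"slide":[0.005,0,0],"angular":[0,0,0],"claw":1},{"slide":[0.009,0,0],"angular":[0,0,0],"claw":1},{"slide":[0.012,0,0],"angular":[0,0,0],"claw":1},{"slide":[0.015,0,0],"angular":[0,0,0],"claw":1}]'
python3 - <<'E'
from h import *
st()
E
```

```text
time: 25.05
position: [0.5104, 0.0259, 0.025]
tool_rot: [3.113, 0.422, -0.0]
ft_force: [-0.3, -0.3, -0.1]
grip_width: 1.001
grip_force: 0.0
jig [-17.9   5.3] z 25.0 F jig [-0.4 -0.2] -0.1 M [ 0.04  0.05 -0.02]
```

```bash
python3 -m inch '[{"slide":[0.004,0,0],"angular":[0,0,0],"claw":1},{"slide":[0.008,0,0],"angular":[0,0,0],"claw":1},{"slide":[0.01,0,0],"angular":[0,0,0],"claw":1}]'
python3 - <<'E'
from h import *
st()
E
```

```text
time: 25.35
position: [0.5118, 0.0264, 0.0247]
tool_rot: [3.113, 0.421, -0.004]
ft_force: [-4.2, -1.1, 1.6]
grip_width: 0.996
grip_force: 2.1
jig [-16.4   5.3] z 24.7 F jig [-4.3  0. ] 1.6 M [-0.26  0.81 -0.16]
```

```bash
python3 -m inch '[{"slide":[0.003,0,0],"angular":[0,0,0],"claw":1},{"slide":[0.003,0,0],"angular":[0,0,0],"claw":1},{"slide":[-0.03,0,0],"angular":[0,0,0],"claw":1},{"slide":[-0.1,0,-0.1],"angular":[0,0,0],"claw":1},{"slide":[-0.18,0.1,-0.3],"angular":[0,0,0],"claw":1},{"slide":[-0.18,0.3,-0.5],"angular":[0,0,0],"claw":1},{"slide":[-0.18,0.5,-0.5],"angular":[0,0,0],"claw":1},{"slide":[-0.18,0.7,-0.5],"angular":[0,0,0],"claw":1},{"slide":[-0.18,0.7,-0.5],"angular":[0,0,0],"claw":1}]'
python3 - <<'E'
from h import *
st()
a=ctrl.get_image("top");b=ctrl.get_image("scene");save(a,"t7");save(b,"s7")
c=lambda i,y,x:cv2.resize(i["color"][y:y+100,x:x+110,::-1],None,fx=3.6,fy=5.4 if 0 else 3.6,interpolation=3)
cv2.imwrite("pics/c7.png",np.hstack([c(a,145,265),c(b,165,285)]))
P=cloud(a);p=P[a["depth"]>0];q=(p[:,:2]-J0)@JR*1000;k=(abs(p[:,2]-.044)<.003)&(q[:,0]>-30)&(q[:,0]<48)&(q[:,1]<72)&(q[:,1]>-100);t=q[k]
print(len(t),cv2.minAreaRect(t.astype(np.float32)),t.min(0),t.max(0))
E
```

```text
time: 26.25
position: [0.5172, -0.1599, 0.1514]
tool_rot: [3.11, 0.413, 0.005]
ft_force: [0.0, -0.7, 0.0]
grip_width: 0.998
grip_force: 0.0
jig [ -60.6 -175.8] z 151.4 F jig [-0.2 -0.7] 0.0 M [-0.05 -0.04  0.01]
626 ((20.624099731445312, 6.248512268066406), (54.40121078491211, 131.37689208984375), 0.020983861759305) [ -6.59386017 -59.43200744] [47.81800773 71.92990837]
```

View pics/c7.png

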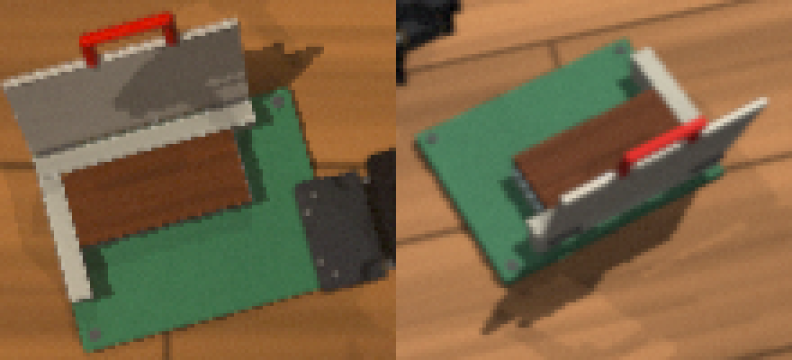

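Both views show the pile square in the corner (board at 155,195 left and 590,150 right). I'll give it one more light touch along y to be sure the last push did not open a gap at the stop.

```bash
python3 -m inch '[{"slide":[0.1,-0.1,0],"angular":[0,0,0],"claw":-1},{"slide":[0.2,-0.2,0],"angular":[0,0,0],"claw":-1},{"slide":[0.318,-0.32,0],"angular":[0,0,0],"claw":-1},{"slide":[0.318,-0.32,0],"angular":[0,0,0],"claw":-1},{"slide":[0.318,-0.32,0.1],"angular":[0,0,0],"claw":-1},{"slide":[0.318,-0.32,0.2],"angular":[0,0,0],"claw":-1},{"slide":[0.318,-0.32,0.3],"angular":[0,0,0],"claw":-1},{"slide":[0.318,-0.32,0.42],"angular":[0,0,0],"claw":-1},{"slide":[0.318,-0.32,0.49],"angular":[0,0,0],"claw":-1},{"slide":[0.318,-0.32,0.5],"angular":[0,0,0],"claw":-1}]'
python3 - <<'E'
from h import *
st()
E
```

```text
time: 27.35
position: [0.5704, -0.054, 0.0235]
tool_rot: [-3.111, -0.425, 0.002]
ft_force: [-0.1, 0.1, 1.0]
grip_width: 0.172
grip_force: 0.3
jig [ 18.8 -87.8] z 23.5 F jig [-0.1  0.1] 1.0 M [-0.01 -0.04 -0.01]
```

```bash
python3 -m inch '[{"slide":[0,0,-0.006],"angular":[0,0,0],"claw":-1},{"slide":[0,0,-0.006],"angular":[0,0,0],"claw":-1},{"slide":[0,-0.02,-0.006],"angular":[0,0,0],"claw":-1},{"slide":[0,-0.04,-0.006],"angular":[0,0,0],"claw":-1},{"slide":[0,-0.054,-0.006],"angular":[0,0,0],"claw":-1},{"slide":[0,-0.06,-0.006],"angular":[0,0,0],"claw":-1},{"slide":[0,-0.06,-0.006],"angular":[0,0,0],"claw":-1}]'
python3 - <<'E'
from h import *
st()
E
```

```text
time: 28.05
position: [0.5675, -0.0407, 0.0266]
tool_rot: [3.113, 0.423, 0.0]
ft_force: [0.6, 0.3, -0.2]
grip_width: 0.005
grip_force: 0.0
jig [ 19.5 -74.2] z 26.6 F jig [0.6 0.1] -0.2 M [-0.08 -0.01 -0.  ]
```

```bash
python3 -m inch '[{"slide":[0,-0.005,0],"angular":[0,0,0],"claw":-1},{"slide":[0,-0.009,0],"angular":[0,0,0],"claw":-1},{"slide":[0,-0.012,0],"angular":[0,0,0],"claw":-1}]'
python3 - <<'E'
from h import *
st()
E
```

```text
time: 28.35
position: [0.5667, -0.0384, 0.0265]
tool_rot: [3.113, 0.422, -0.0]
ft_force: [-1.0, -0.1, 0.0]
grip_width: 0.003
grip_force: 0.0
jig [ 19.4 -71.7] z 26.5 F jig [-1.   0.2] 0.0 M [-0.05  0.01  0.03]
```

```bash
python3 -m inch '[{"slide":[0,-0.003,0],"angular":[0,0,0],"claw":-1},{"slide":[0,-0.006,0],"angular":[0,0,0],"claw":-1}]'
python3 - <<'E'
from h import *
st()
E
```

```text
time: 28.55
position: [0.5665, -0.0376, 0.0265]
tool_rot: [3.112, 0.421, 0.0]
ft_force: [1.3, -2.1, -0.4]
grip_width: 0.007
grip_force: 1.2
jig [ 19.3 -70.9] z 26.5 F jig [ 0.7 -2.4] -0.4 M [-0.56 -0.2  -0.02]
```

```bash
python3 -m inch '[{"slide":[0,-0.002,0],"angular":[0,0,0],"claw":-1},{"slide":[0,0.03,0],"angular":[0,0,0],"claw":-1},{"slide":[0,0.08,0],"angular":[0,0,0],"claw":-1},{"slide":[0,0.1,-0.2],"angular":[0,0,0],"claw":-1},{"slide":[0,0.1,-0.4],"angular":[0,0,0],"claw":-1},{"slide":[0,0.1,-0.6],"angular":[0,0,0],"claw":-1},{"slide":[0,0.1,-0.8],"angular":[0,0,0],"claw":-1},{"slide":[0,0.1,-0.93],"angular":[0,0,0],"claw":-1},{"slide":[0,0.1,-0.93],"angular":[0,0,0],"claw":-1},{"slide":[0,0.1,-0.93],"angular":[0,0,0],"claw":-1}]'
python3 - <<'E'
from h import *
st();plan([*world(145,0),.255],-74.6)
for c in("top","scene"):
    im=ctrl.get_image(c);P=cloud(im);h=cv2.cvtColor(im["color"],cv2.COLOR_RGB2HSV)
    m=(im["depth"]>0)&(h[...,1]>180)&((h[...,0]<6)|(h[...,0]>174))&(P[...,2]>.17)&(abs(P[...,0]-.645)<.05)&(abs(P[...,1]-.055)<.06)
    p=P[m];print(len(p),"bar jig",jig(p.mean(0)).round(1),"z",np.percentile(p[:,2],[5,50,99]).round(3))
E
```

```text
time: 29.55
position: [0.5733, -0.0616, 0.2596]
tool_rot: [3.113, 0.421, 0.002]
ft_force: [-0.4, 0.9, 0.4]
grip_width: 0.008
grip_force: 0.0
jig [ 19.6 -95.9] z 259.6 F jig [-0.1  1. ] 0.4 M [0.03 0.   0.03]
slide [ 0.502 -0.383  0.019] ang [ 0.001 -0.002  0.   ] from [ 0.5733 -0.0616  0.2596] psi now -74.6
105 bar jig [118.6   1.5] z [0.174 0.193 0.198]
83 bar jig [123.   -3.7] z [0.18  0.192 0.196]
```

```bash
python3 -m inch '[{"slide":[0.2,-0.15,0],"angular":[0,0,0],"claw":-1},{"slide":[0.35,-0.27,0],"angular":[0,0,0],"claw":-1},{"slide":[0.502,-0.383,0],"angular":[0,0,0],"claw":-1},{"slide":[0.502,-0.383,0],"angular":[0,0,0],"claw":-1},{"slide":[0.502,-0.383,0.1],"angular":[0,0,0],"claw":-1},{"slide":[0.502,-0.383,0.2],"angular":[0,0,0],"claw":-1},{"slide":[0.502,-0.383,0.265],"angular":[0,0,0],"claw":-1},{"slide":[0.502,-0.383,0.265],"angular":[0,0,0],"claw":-1},{"slide":[0.502,-0.383,0.265],"angular":[0,0,0],"claw":-1}]'
python3 - <<'E'
from h import *
st()
# plan arc: TCP jig x = bar+5+9.5(+0), z = bar z -10 +11
s=ctrl.get_state();x0=jig(s["position"])[0];z0=s["position"][2]*1000
for d in range(107,15,-6):
    a=np.radians(d);bx=75-150*np.cos(a);bz=46+150*np.sin(a)
    print(d,"dx",round((bx+14.5-x0)/250,3),"dz",round(-(bz+1-z0)/250,3))
E
```

```text
time: 30.55
position: [0.6683, 0.0643, 0.1926]
tool_rot: [-3.113, -0.421, 0.001]
ft_force: [-0.0, 0.3, 1.3]
grip_width: 0.003
grip_force: 0.0
jig [144.6   0.3] z 192.6 F jig [0.1 0.3] 1.3 M [ 0.05  0.   -0.02]
107 dx -0.045 dz 0.009
101 dx -0.106 dz -0.006
95 dx -0.168 dz -0.015
89 dx -0.231 dz -0.017
83 dx -0.293 dz -0.013
77 dx -0.355 dz -0.002
71 dx -0.416 dz 0.015
65 dx -0.474 dz 0.039
59 dx -0.529 dz 0.068
53 dx -0.581 dz 0.103
47 dx -0.629 dz 0.144
41 dx -0.673 dz 0.189
35 dx -0.712 dz 0.238
29 dx -0.745 dz 0.292
23 dx -0.773 dz 0.348
17 dx -0.794 dz 0.407
```

```bash
python3 -m inch '[{"slide":[-0.04,0,0.009],"angular":[0,0,0],"claw":-1},{"slide":[-0.07,0,0.003],"angular":[0,0,0],"claw":-1},{"slide":[-0.106,0,-0.006],"angular":[0,0,0],"claw":-1},{"slide":[-0.137,0,-0.011],"angular":[0,0,0],"claw":-1},{"slide":[-0.168,0,-0.015],"angular":[0,0,0],"claw":-1},{"slide":[-0.2,0,-0.016],"angular":[0,0,0],"claw":-1},{"slide":[-0.231,0,-0.017],"angular":[0,0,0],"claw":-1},{"slide":[-0.262,0,-0.015],"angular":[0,0,0],"claw":-1},{"slide":[-0.293,0,-0.013],"angular":[0,0,0],"claw":-1},{"slide":[-0.324,0,-0.008],"angular":[0,0,0],"claw":-1}]'
python3 - <<'E'
from h import *
st()
x0=144.6-81;z0=194.6
for d in range(77,15,-6):
    a=np.radians(d);bx=75-150*np.cos(a);bz=46+150*np.sin(a)
    print(d,"dx",round((bx+14.5-x0)/250,3),"dz",round(-(bz+1-z0)/250,3))
E
```

```text
time: 31.55
position: [0.5895, 0.0429, 0.1945]
tool_rot: [3.113, 0.422, -0.001]
ft_force: [1.1, 0.6, 0.6]
grip_width: 0.003
grip_force: 0.9
jig [63.   0.6] z 194.5 F jig [1.2 0.3] 0.6 M [ 0.11 -0.33 -0.05]
77 dx -0.031 dz 0.006
71 dx -0.092 dz 0.023
65 dx -0.15 dz 0.047
59 dx -0.205 dz 0.076
53 dx -0.257 dz 0.111
47 dx -0.306 dz 0.152
41 dx -0.349 dz 0.197
35 dx -0.388 dz 0.246
29 dx -0.421 dz 0.3
23 dx -0.449 dz 0.356
17 dx -0.47 dz 0.415
```

```bash
python3 -m inch '[{"slide":[-0.031,0,0.006],"angular":[0,0,0],"claw":-1},{"slide":[-0.062,0,0.014],"angular":[0,0,0],"claw":-1},{"slide":[-0.092,0,0.023],"angular":[0,0,0],"claw":-1},{"slide":[-0.121,0,0.034],"angular":[0,0,0],"claw":-1},{"slide":[-0.15,0,0.047],"angular":[0,0,0],"claw":-1},{"slide":[-0.178,0,0.06],"angular":[0,0,0],"claw":-1},{"slide":[-0.205,0,0.076],"angular":[0,0,0],"claw":-1},{"slide":[-0.231,0,0.093],"angular":[0,0,0],"claw":-1},{"slide":[-0.257,0,0.111],"angular":[0,0,0],"claw":-1},{"slide":[-0.282,0,0.13],"angular":[0,0,0],"claw":-1}]'
python3 - <<'E'
from h import *
st()
E
```

```text
time: 32.55
position: [0.5218, 0.0243, 0.1618]
tool_rot: [3.113, 0.422, -0.0]
ft_force: [0.9, 0.9, 0.8]
grip_width: 0.005
grip_force: 0.7
jig [-7.3  0.7] z 161.8 F jig [1.1 0.6] 0.8 M [ 0.09 -0.3   0.01]
```

```bash
python3 -m inch '[{"slide":[-0.024,0,0.022],"angular":[0,0,0],"claw":-1},{"slide":[-0.046,0,0.044],"angular":[0,0,0],"claw":-1},{"slide":[-0.067,0,0.067],"angular":[0,0,0],"claw":-1},{"slide":[-0.087,0,0.09],"angular":[0,0,0],"claw":-1},{"slide":[-0.106,0,0.116],"angular":[0,0,0],"claw":-1},{"slide":[-0.106,0,0.116],"angular":[0,0,0],"claw":-1}]'
python3 - <<'E'
from h import *
st()
E
```

```text
time: 33.15
position: [0.4958, 0.017, 0.1322]
tool_rot: [3.113, 0.422, -0.003]
ft_force: [-0.2, -0.1, -0.2]
grip_width: 0.003
grip_force: 0.0
jig [-34.3   0.6] z 132.2 F jig [-0.2 -0.1] -0.2 M [ 0.01  0.03 -0.02]
```

```bash
python3 -m inch '[{"slide":[0.002,0,-0.06],"angular":[0,0,0],"claw":-1},{"slide":[0.002,0,-0.12],"angular":[0,0,0],"claw":-1},{"slide":[0.002,0,-0.12],"angular":[0,0,0],"claw":-1},{"slide":[-0.065,0,-0.12],"angular":[0,0,0],"claw":-1},{"slide":[-0.065,0,-0.11],"angular":[0,0,0],"claw":-1},{"slide":[-0.072,0,-0.06],"angular":[0,0,0],"claw":-1},{"slide":[-0.072,0,-0.037],"angular":[0,0,0],"claw":-1},{"slide":[-0.088,0,-0.01],"angular":[0,0,0],"claw":-1},{"slide":[-0.102,0,0.018],"angular":[0,0,0],"claw":-1}]'
python3 - <<'E'
from h import *
st()
im=ctrl.get_image("scene");save(im,"s8");cv2.imwrite("pics/s8c.png",cv2.resize(im["color"][150:280,260:440,::-1],None,fx=4,fy=4,interpolation=3))
E
```

```text
time: 34.05
position: [0.472, 0.0106, 0.1279]
tool_rot: [-3.113, -0.422, 0.001]
ft_force: [-1.2, 0.1, 1.0]
grip_width: 0.0
grip_force: 0.5
jig [-58.9   0.7] z 127.9 F jig [-1.1  0.4] 1.0 M [-0.07  0.1  -0.04]
```

View pics/s8c.png

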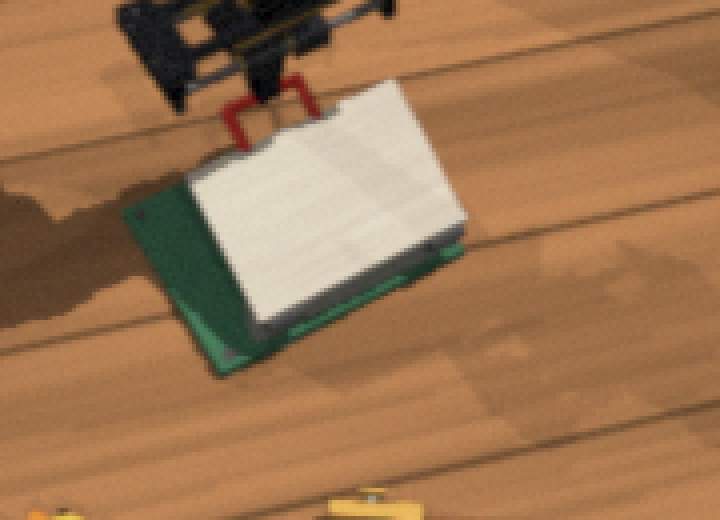

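The fingertips rest on the bar (268,95), and the flap is about 25° open. I'll keep pressing down along the arc.

```bash
python3 -m inch '[{"slide":[-0.013,0,0.029],"angular":[0,0,0],"claw":-1},{"slide":[-0.025,0,0.058],"angular":[0,0,0],"claw":-1},{"slide":[-0.035,0,0.088],"angular":[0,0,0],"claw":-1},{"slide":[-0.043,0,0.118],"angular":[0,0,0],"claw":-1},{"slide":[-0.05,0,0.148],"angular":[0,0,0],"claw":-1},{"slide":[-0.055,0,0.179],"angular":[0,0,0],"claw":-1},{"slide":[-0.058,0,0.2],"angular":[0,0,0],"claw":-1},{"slide":[-0.059,0,0.22],"angular":[0,0,0],"claw":-1}]'
python3 - <<'E'
from h import *
st()
E
```

```text
time: 34.9
position: [0.458, 0.0066, 0.0732]
tool_rot: [-3.113, -0.422, 0.0]
ft_force: [-0.5, -0.1, 0.5]
grip_width: 0.007
grip_force: 0.3
jig [-73.5   0.6] z 73.2 F jig [-0.5  0.1] 0.5 M [-0.    0.05  0.  ]
```

```bash
python3 -m inch '[{"slide":[0,0,0.01],"angular":[0,0,0],"claw":-1},{"slide":[0,0,0.02],"angular":[0,0,0],"claw":-1},{"slide":[0,0,0.028],"angular":[0,0,0],"claw":-1},{"slide":[0,0,0.034],"angular":[0,0,0],"claw":-1}]'
python3 - <<'E'
from h import *
st()
E
```

```text
time: 35.3
position: [0.4582, 0.0067, 0.0653]
tool_rot: [3.113, 0.422, 0.0]
ft_force: [-1.6, 0.3, 3.0]
grip_width: 0.003
grip_force: 1.9
jig [-73.3   0.6] z 65.3 F jig [-1.4  0.7] 3.0 M [-0.01  0.23  0.03]
```

```bash
python3 -m inch '[{"slide":[0,0,0.006],"angular":[0,0,0],"claw":-1},{"slide":[0,0,0.012],"angular":[0,0,0],"claw":-1},{"slide":[0,0,0.016],"angular":[0,0,0],"claw":-1}]'
python3 - <<'E'
from h import *
st()
E
```

```text
time: 35.6
position: [0.4585, 0.0067, 0.0643]
tool_rot: [3.111, 0.422, -0.002]
ft_force: [-12.9, -0.8, 36.3]
grip_width: 0.006
grip_force: 17.8
jig [-73.    0.5] z 64.3 F jig [-12.7   2.6] 36.3 M [-0.08  3.01 -0.06]
```

```bash
python3 -m inch '[{"slide":[0,0,-0.02],"angular":[0,0,0],"claw":-1},{"slide":[0,0,-0.2],"angular":[0,0,0],"claw":-1},{"slide":[0,0,-0.4],"angular":[0,0,0],"claw":-1},{"slide":[0,0.2,-0.6],"angular":[0,0,0],"claw":-1},{"slide":[0,0.4,-0.7],"angular":[0,0,0],"claw":-1},{"slide":[0,0.6,-0.7],"angular":[0,0,0],"claw":-1},{"slide":[0,0.8,-0.7],"angular":[0,0,0],"claw":-1},{"slide":[0,0.8,-0.7],"angular":[0,0,0],"claw":-1},{"slide":[0,0.8,-0.7],"angular":[0,0,0],"claw":-1}]'
python3 - <<'E'
from h import *
st()
for c in("top","scene"):
    im=ctrl.get_image(c);save(im,c+"9");P=cloud(im);p=P[im["depth"]>0];q=(p[:,:2]-J0)@JR*1000
    for lo,hi in((-40,-25),(20,40),(60,74)):
        k=(q[:,0]>lo)&(q[:,0]<hi)&(abs(q[:,1])<70)&(p[:,2]<.12);print(c,lo,np.median(p[k,2]).round(4),k.sum())
    if c=="scene": cv2.imwrite("pics/s9c.png",cv2.resize(im["color"][110:310,130:510,::-1],None,fx=2.1,fy=2.1,interpolation=3))
E
```

```text
time: 36.5
position: [0.5113, -0.1911, 0.2358]
tool_rot: [3.114, 0.411, 0.0]
ft_force: [-0.3, 0.2, -1.2]
grip_width: 0.005
grip_force: 0.0
jig [ -74.6 -204.2] z 235.8 F jig [-0.3  0.3] -1.2 M [ 0.02  0.01 -0.01]
top -40 0.0524 267
top 20 0.0522 343
top 60 0.0524 234
scene -40 0.0511 186
scene 20 0.0511 268
scene 60 0.0492 330
```

View pics/s9c.png

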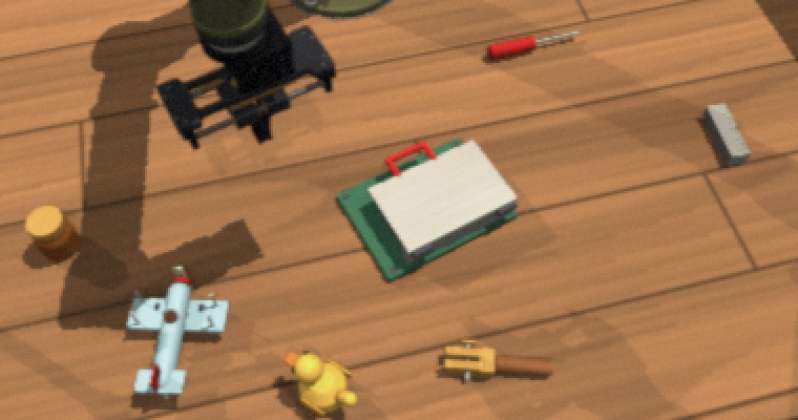

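The flap lies level at 52 mm, which means it is fully closed (445,195). The bystanders have not moved and the arm is clear.

```bash
python3 -c "
from bench import ctrl;print(ctrl.close_job())"
```

```text
the job is handed in; nothing more can be done
None
```

The job is handed in at about 36.5 s: plate, wing (roundels up) and board are squared into the corner and released, and the flap is fully closed. The last push on the handle bar briefly reached about 36 N against the closed stop; the pushes on the pile stayed around 6 N.

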